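# Quick spin of a powder vial in the mini centrifuge

## Task

Give the freeze-dried powder in the tall capped vial a quick spin: take that vial from the worktop (not the short open one near it) and seat it fully home in the mini centrifuge's rotor cup directly opposite the balance vial, then swing the clear lid over and press its front down until the catch alone holds it shut. Only then press the short-spin key on the front console all the way down, with a moderate push of well under 40 N, and finish while still holding it down, off the lid; leave the other things on the worktop where they stand.

Things in the scene. Friction and masses are not known exactly. Their poses are not given: they have to be found in the camera images.
- vial_tall: the vial to spin: upright glass cylinder 16 mm in diameter and 44 mm tall with a closed grey-white cap and tan powder inside, 10 to 19 g, standing loose on the worktop. Origin: centre of its underside; z up along it.
- vial_short: bystander: a similar but shorter vial without a cap, 16 mm in diameter, 35 mm tall, loose, 60 to 165 mm from the tall one, on either side of it. Origin: centre of its underside.
- specimen_cup: bystander: specimen cup with screw lid, 62 mm in diameter, 69 mm tall, loose. Origin: centre of its underside.
- dropper: bystander: amber dropper bottle, 37 mm in diameter, 113 mm tall, loose. Origin: centre of its underside.
- spinner: white mini centrifuge, fixed: round housing 141 mm wide, 62 mm high, with a bowl in its top; a low console (80 mm wide, top 40 mm up) sticks out in front to 129 mm from the centre; latch cheeks 56 mm high between housing and key. Origin: centre of the housing, on the worktop; -x points to its front (key, robot side), +x to its rear (lid hinge), z up.
- rotor (a joint): rotor angle about the vertical through the centrifuge's centre, rad, positive anticlockwise from above; at 0 point empty_cup points to the front; starts within -1.2 to 1.2; turns easily (0.01 N m). Six upright cups, 60 degrees apart on a 32 mm radius, 19.6 mm wide inside, 20 mm deep, rims 64 mm above the worktop, round a 68 mm high hub. One holds the balance vial, five are empty.
- empty_cup (a point): centre of the inner floor of the cup directly opposite the balance vial, 44 mm above the worktop (20 mm below the cup's rim); moves with the rotor. A seated vial stands with its underside on this point and 24 mm of it above the rim.
- balance_cup (a point): centre of the inner floor of the cup that holds the balance vial (a 16 x 44 mm capped vial, fixed in the rotor, its top 88 mm above the worktop).
- lid (a joint): lid angle, rad: 0 shut, 1.8 open to its stop; starts at 1.6 to 1.78 (about upright or leaning back) and stays there. Near shut a light spring lifts it (below 1 N at its front) unless latched; in the last 0.07 rad it must be snapped past a sprung roller catch, about 10 N pressed down at point lid_press; the catch then holds it at 0.
- lid_shell: the clear lid: a shallow cap 132 mm in diameter and 34 mm deep with a grey tab at its front. Origin on the hinge axis; when shut, -x points along the lid to its front, z up, y along the hinge axis.
- lid_hinge (a point): middle of the lid's hinge axis, at the centrifuge's rear, 70 mm behind its centre and 64 mm above the worktop; the axis runs along the centrifuge's y. Opening lifts the front up and back.
- lid_press (a point): point on the outer (upper) face of the lid near its front, 108 mm from the hinge and 32.5 mm above the hinge when shut; the place to push it over and to press it down. When the lid is shut its upper face is 96.5 mm above the worktop.
- lid_tab (a point): upper face of the grey tab at the lid's front edge, 143 mm from the hinge; tab 22 x 38 x 6 mm.
- key (a joint): travel of the short-spin key, m: 0 up, 0.005 fully down. Sprung: starts to move at 2 N, 6 N at full travel, and springs back when released.
- key_cap: cap of the short-spin key on the console, 22 mm (front to back) by 26 mm, 106 mm in front of the centrifuge's centre. Origin: centre of its underside.
- key_top (a point): centre of the upper face of the key, 52 mm above the worktop when up; pressed straight down by 5 mm it still stands 5 mm above the console.

How it is judged:
By the outcome, as a careful person would: the job done as asked, in the order asked, and still so for the second after the job is handed in, while the arm keeps its last pose, push and grip.
It also fails if it takes over 64 s, if anything falls off the work surface, if the arm or the gripper's body presses on something with over 40 N, if the wrist force passes 120 N, or if a joint passes its speed limit or range.

## Robot

A 6-joint arm with a two-finger parallel gripper is mounted at the origin on a cart in front of the work surface, level with it; the furniture and walls round the work are solid. World frame = base frame: x ahead of the robot, y to its left, z up, the work surface at z = 0. Lengths are in m, angles in rad, forces in N, time in s.
With the tool pointing down it reaches from about 0.35 to 0.775 m from the base axis. Payload 5.5 kg.
Tool frame: the origin (TCP) lies midway between the tips of the shut fingers; the grasp point (between the pads) lies 19 mm behind it; z points along the fingers, y is the line along which they close (so a half turn about z gives the same grasp; the last joint's range is limited). The gripper opens to 85 mm and grips with 20 to 120 N. Pads are 22 mm wide; open, the fingers measure 114 mm over their backs; the gripper's body (76 mm by 85 mm) begins 54 mm behind the grasp point. The pads swing forward as they close: fully open they stand 13 mm farther back than shut.
Start: joints at [1.205, 0.313, 0.046, 1.304, 0, 1.431], TCP at [0.129, 0.56, 0.231] pointing down, gripper open.
Joint ranges: [-2.76, 2.76], [-0.86, 1.69], [-1.03, 1.26], [-2.2, 2.34], [-1.47, 1.5], [-3.14, 3.14]. Speed limits (rad/s): [2.57, 2.57, 3.14, 3.14, 3.14, 3.14].

## Interface

Orientations are given as a unit quaternion [w, x, y, z].
In Python, from workcell import telemetry, imaging, env gives the robot as it stands. The module is installed in compiled form; this text tells all that it offers.
- The arm moves only by the tool step_arm, never from a script. Its argument "moves" is a list of rows, each a list of 3 entries, a list of its own where there are three numbers: the shift along the tool's x, y, z in mm, then the turn, a rotation vector about the tool's x, y, z in rad, then the finger opening in mm, from 0 to 85.4. A call has 1 to 8 rows; each row is the pose to reach, as a shift and turn from the pose commanded when the call began, along the tool's axes at that moment; what a row does not reach only later rows make up. A row lasts 1/12 s, in which the tool goes at most 41.7 mm and 7.16 degrees, less where a joint would pass 70% of its speed; a pose out of reach is approached as far as the arm can. A call with a gripper value outside its range is refused whole. The fingers move at their own pace and stop on an object; "grip_force" is the grip in N (left out, the last holds). Time passes only in rows, so rows that repeat a pose let the fingers close. It gives the time, the measured TCP pose, the force, the opening and the grip force at its end, in the units of the state.
- telemetry.get_state(): the state, without advancing time (a new reading comes with each control period).
- imaging.read_camera(name): name is "scene" or "top" or "wrist"; returns the picture (480x640x3 uint8, red, green, blue); there is no depth.
- imaging.camera_params(name): a dict with "camera_matrix" (3x3 intrinsics, pixels), "pose" (4x4, takes a point from camera to world coordinates). Camera axes: x right, y up, looking along -z (the intrinsics and any distortion apply to the point x, -y, -z); pixel columns grow to the right and rows downward; lengths in m; the calibration is good to about 2 mm. The wrist camera is an equidistant fisheye: a pixel r from the principal point sees the ray r / f radians off the axis. A picture is of the moment at which its call begins: read the wrist's pose just before it. camera_params takes no time and is no camera call; for the wrist camera it gives the pose at the moment of the call.
- env.hand_in(): hands the job in; it is judged then, once.
The state is a dict: "clock": time; "joint_pos": joint angles; "qvel": joint speeds; "tau": joint torques, N m; "tcp_pos": TCP position; "orientation": TCP orientation; "wrist_force": force on the tool from outside, world axes, zero at the start; "ft_torque": the same for the moment, N m; "finger_gap": finger opening in m; "grip_force": force on a finger pad.
Only numpy, scipy, OpenCV 4.12 (cv2) and the standard library are available. Lean on these libraries where they do the work, as an engineer would, in place of code of your own. Each camera call takes 0.05 s, during which the arm holds its last target. There are 200 camera calls.

## Working session

There is one attempt and no reset: what is moved stays moved. The work goes in short steps, Python scripts to look and compute and a tool call to move; the robot and the scene stay as the last step left them, time stands still between calls to the robot, and variables do not carry over. Pictures are saved under pics/ and viewed, at most 10 in all, crops included, and the job is handed in when it is done.

Besides the shell and the picture viewer there is one more tool, called after ">>>" as name(argument=value, ...) on one line, values as JSON. step_arm: Moves the arm, as the interface text tells. Its arguments: {"type":"object","properties":{"moves":{"type":"array"},"grip_force":{"type":"number"}},"required":["moves"]}

```bash
mkdir -p pics; cat > h.py <<'E'
import numpy as np, cv2
from workcell import telemetry, imaging, env
from scipy.spatial.transform import Rotation as R
def snap(n,f):
    p=imaging.camera_params(n); im=imaging.read_camera(n)
    cv2.imwrite(f'pics/{f}.png',im[:,:,::-1]); np.savez(f'pics/{f}.npz',K=p['camera_matrix'],T=p['pose'],im=im)
    return im
def ray(f,u,v,fish=False):
    d=np.load(f'pics/{f}.npz');K,T=d['K'],d['T']
    x=(u-K[0,2])/K[0,0];y=(v-K[1,2])/K[1,1]
    if fish:
        r=np.hypot(x,y)+1e-12; c=np.array([np.sin(r)*x/r,-np.sin(r)*y/r,-np.cos(r)])
    else: c=np.array([x,-y,-1.])
    return T[:3,3],T[:3,:3]@(c/np.linalg.norm(c))
def onz(f,u,v,z,fish=False):
    o,d=ray(f,u,v,fish); return o+d*(z-o[2])/d[2]
def tri(rs):
    A=0;b=0
    for o,d in rs:
        P=np.eye(3)-np.outer(d,d);A=A+P;b=b+P@o
    return np.linalg.solve(A,b)
def proj(f,p,fish=False):
    d=np.load(f'pics/{f}.npz');K,T=d['K'],d['T']
    c=T[:3,:3].T@(np.array(p)-T[:3,3]);c=np.array([c[0],-c[1],-c[2]])
    if fish:
        r=np.arctan2(np.hypot(c[0],c[1]),c[2]);s=r/np.hypot(c[0],c[1]);q=c[:2]*s
    else:q=c[:2]/c[2]
    return q*[K[0,0],K[1,1]]+K[:2,2]
def tool(target):
    """world target tcp -> shift in tool axes mm from measured"""
    s=telemetry.get_state();q=s['orientation']
    Rm=R.from_quat([q[1],q[2],q[3],q[0]])
    return Rm.inv().apply(np.array(target)-s['tcp_pos'])*1000
E
python3 - <<'E'
from h import *
s=telemetry.get_state();print(s['clock'],s['tcp_pos'],s['orientation'],s['finger_gap'])
for n in ['scene','top','wrist']:
    snap(n,n+'0');p=imaging.camera_params(n);print(n,p['camera_matrix'].round(1).tolist(),p['pose'].round(3).tolist(),[k for k in p])
E
```

```text
0.0 [0.12855339 0.55995197 0.23040965] [-2.22177359e-04  1.12638594e-01  9.93635625e-01 -8.61860553e-04] 0.08548180644228967
scene [[508.1, 0.0, 321.7], [0.0, 508.1, 243.3], [0.0, 0.0, 1.0]] [[-0.607, 0.404, -0.684, -0.158], [-0.795, -0.317, 0.517, 0.514], [-0.008, 0.858, 0.514, 0.585], [0.0, 0.0, 0.0, 1.0]] ['camera_matrix', 'pose']
top [[484.5, 0.0, 308.3], [0.0, 484.5, 236.0], [0.0, 0.0, 1.0]] [[0.016, 0.983, -0.181, 0.341], [-0.999, 0.021, 0.027, 0.02], [0.03, 0.18, 0.983, 1.04], [0.0, 0.0, 0.0, 1.0]] ['camera_matrix', 'pose']
wrist [[371.6, 0.0, 318.4], [0.0, 371.6, 243.7], [0.0, 0.0, 1.0]] [[0.224, -0.94, -0.259, 0.064], [0.975, 0.215, 0.061, 0.575], [-0.001, -0.266, 0.964, 0.374], [0.0, 0.0, 0.0, 1.0]] ['camera_matrix', 'pose']
```

View pics/top0.png

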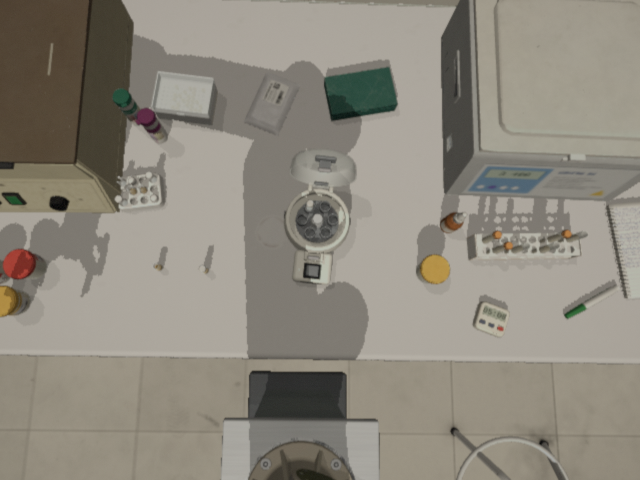

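View pics/scene0.png

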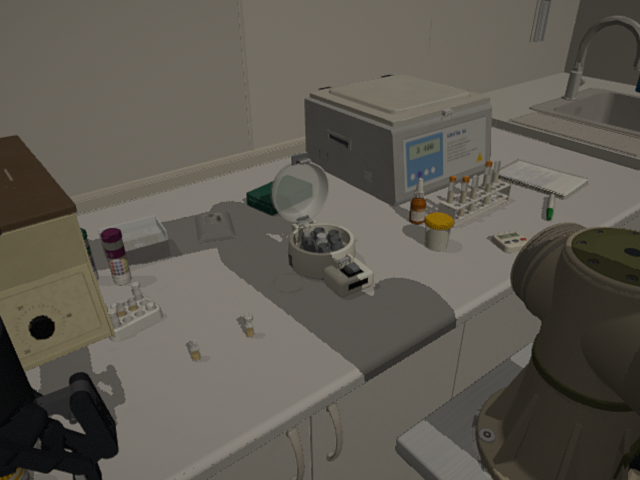

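The top view shows the centrifuge at (318,222), lid leaning back at (323,168), and key at (313,270). The two vials are at (158,267) and (204,267), which correspond to (194,350) and (249,326) in the scene view. I'll enlarge these areas in one composite.

```bash
python3 - <<'E'
from h import *
s=cv2.imread('pics/scene0.png');t=cv2.imread('pics/top0.png')
a=cv2.resize(s[305:370,170:270],(400,260),interpolation=3)
b=cv2.resize(t[245:285,140:220],(400,200),interpolation=3)
c=cv2.resize(t[140:290,280:360],(400*80//100,600),interpolation=3)
o=np.zeros((600,760,3),np.uint8);o[:260,:400]=a;o[300:500,:400]=b;o[:,420:740]=c
cv2.imwrite('pics/c1.png',o)
for uv in [(313,270)]: print('key',onz('top0',*uv,.052))
print('house',onz('top0',318,221,.062))
for a,b in [((158,267),(194,350)),((204,267),(249,326))]:
    p=tri([ray('top0',*a),ray('scene0',*b)]);print(p)
E
```

```text
key [ 0.45187007 -0.01754594  0.052     ]
house [ 0.55252429 -0.02604011  0.062     ]
[0.45639395 0.30807289 0.01856914]
[0.45655443 0.20963024 0.01794768]
```

View pics/c1.png

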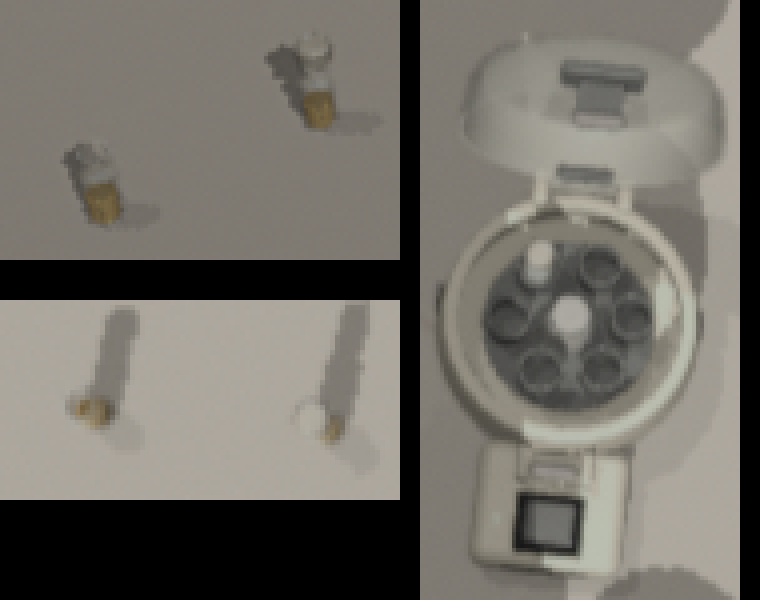

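View pics/wrist0.png

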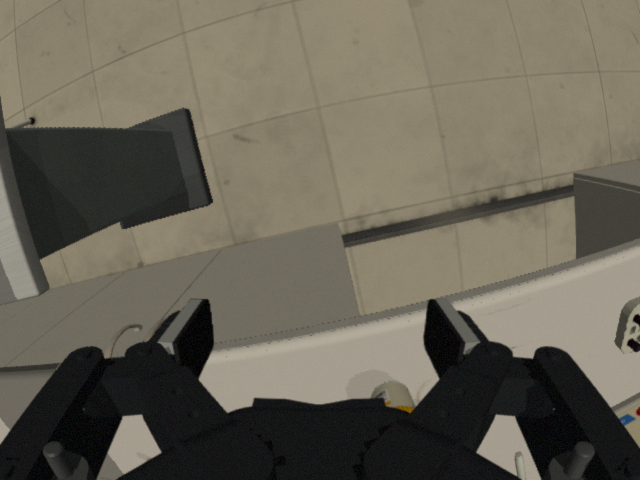

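The right-hand vial, cap at crop (311,418) in top and (314,42) in scene, is the tall one. The balance vial is at crop (539,252), so the empty opposite cup is at (602,368). The wrist view shows only the floor and the worktop edge.

```bash
python3 - <<'E'
from h import *
print('cap top',onz('top0',202.2,268.6,.044),onz('scene0',248.5,315.5,.044))
key=onz('top0',312,271,.052);hub=onz('top0',317.5,218.7,.068);bal=onz('top0',309.7,203,.088);cup=onz('top0',325.5,232,.064)
print('key',key,'hub',hub,'bal',bal,'cup',cup)
ax=(hub-key)[:2];print('axis',np.degrees(np.arctan2(ax[1],ax[0])),np.hypot(*ax))
u=(cup-bal)[:2];th=np.arctan2(u[1],u[0]);print('cupdir',np.degrees(th),np.hypot(*u))
s=telemetry.get_state();q=s['orientation'];Rm=R.from_quat([q[1],q[2],q[3],q[0]]).as_matrix();print(Rm.round(3))
x=Rm[:,0];print('yaw x',np.degrees(np.arctan2(x[1],x[0])))
print(tool([.457,.21,.13]))
E
```

```text
cap top [0.45122498 0.20960312 0.044     ] [0.45101875 0.20949697 0.044     ]
key [ 0.44977591 -0.01552744  0.052     ] hub [ 0.55603454 -0.02466972  0.068     ] bal [ 0.58375653 -0.00754534  0.088     ] cup [ 0.52934441 -0.04165012  0.064     ]
axis -4.917500612897437 0.10665119693449382
cupdir -147.9210722172934 0.06421693923513425
[[-0.975  0.224 -0.001]
 [ 0.224  0.975 -0.001]
 [ 0.    -0.001 -1.   ]]
yaw x 167.06240263721477
[-398.4608481  -267.49343032  100.90662995]
```

>>> step_arm(moves=[[[-393,-269,110],[0,0,-0.786],85],[[-393,-269,110],[0,0,-0.786],85],[[-393,-269,110],[0,0,-0.786],60],[[-393,-269,110],[0,0,-0.786],50],[[-393,-269,110],[0,0,-0.786],50],[[-393,-269,110],[0,0,-0.786],50],[[-393,-269,110],[0,0,-0.786],50],[[-393,-269,110],[0,0,-0.786],50]])

```text
clock: 0.82
tcp_pos: [0.3354, 0.3364, 0.1609]
orientation: [0.0, -0.279, 0.96, 0.0]
wrist_force: [0.4, -0.2, -0.2]
finger_gap: 0.05
grip_force: 0.0
```

```bash
python3 - <<'E'
from h import *
print(telemetry.get_state()['tcp_pos'],tool([.4511,.2096,.12]))
E
```

```text
[0.33535195 0.33639862 0.16090126] [ -29.80669925 -169.08089052   40.88554558]
```

>>> step_arm(moves=[[[-30,-169,41],[0,0,0],50],[[-30,-169,41],[0,0,0],50],[[-30,-169,41],[0,0,0],50],[[-30,-169,41],[0,0,0],50],[[-30,-169,41],[0,0,0],50],[[-30,-169,41],[0,0,0],50]])

```text
clock: 1.32
tcp_pos: [0.4512, 0.2082, 0.1192]
orientation: [-0.001, -0.274, 0.962, -0.0]
wrist_force: [-0.5, 0.1, 1.0]
finger_gap: 0.05
grip_force: 0.0
```

```bash
python3 - <<'E'
from h import *
snap('wrist','w1')
print(telemetry.get_state()['tcp_pos'],tool([.4511,.2096,.027]),proj('w1',[.4511,.2096,.044],True))
E
```

```text
[0.45004239 0.20948901 0.11966144] [-1.09028764 -0.54817317 92.65950314] [321.08748505 254.920791  ]
```

View pics/w1.png

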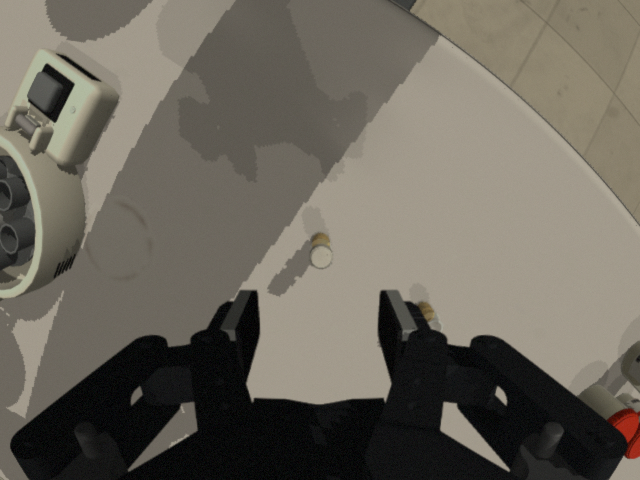

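The wrist view shows the cap at (320,256), within a pixel of the prediction at (321,255). The short vial at (428,310) is clear of the fingers. I'll descend and grip.

>>> step_arm(moves=[[[-1,-0.5,40],[0,0,0],50],[[-1,-0.5,75],[0,0,0],50],[[-1,-0.5,93],[0,0,0],50],[[-1,-0.5,93],[0,0,0],50],[[-1,-0.5,93],[0,0,0],0],[[-1,-0.5,93],[0,0,0],0],[[-1,-0.5,93],[0,0,0],0],[[-1,-0.5,93],[0,0,0],0]], grip_force=30)

```text
clock: 2.03
tcp_pos: [0.4524, 0.2117, 0.0292]
orientation: [0.002, -0.277, 0.961, 0.0]
wrist_force: [-1.6, 1.5, 3.8]
finger_gap: 0.0141
grip_force: 29.4
```

>>> step_arm(moves=[[[0,0,-40],[0,0,0],0],[[0,0,-80],[0,0,0],0],[[0,0,-110],[0,0,0],0],[[0,0,-110],[0,0,0],0]])

```text
clock: 2.37
tcp_pos: [0.4555, 0.212, 0.145]
orientation: [0.006, -0.276, 0.961, 0.0]
wrist_force: [0.3, 0.2, -0.8]
finger_gap: 0.014
grip_force: 29.4
```

```bash
python3 - <<'E'
from h import *
s=telemetry.get_state();print(s['tcp_pos'],s['orientation'],s['finger_gap'],tool([.5289,-.0417,.14]))
E
```

```text
[0.45548402 0.21203813 0.14504948] [ 6.43479829e-03 -2.76465605e-01  9.61002270e-01  1.69881997e-05] 0.013979792097185258 [  72.70374457 -253.94320643    5.04527624]
```

>>> step_arm(moves=[[[73,-254,5],[0,0,0],0],[[73,-254,5],[0,0,0],0],[[73,-254,5],[0,0,0],0],[[73,-254,5],[0,0,0],0],[[73,-254,5],[0,0,0],0],[[73,-254,5],[0,0,0],0],[[73,-254,5],[0,0,0],0],[[73,-254,5],[0,0,0],0]])

```text
clock: 3.03
tcp_pos: [0.5257, -0.047, 0.1329]
orientation: [0.001, -0.274, 0.962, -0.001]
wrist_force: [0.2, 0.0, 0.3]
finger_gap: 0.014
grip_force: 29.4
```

```bash
python3 - <<'E'
from h import *
im=snap('wrist','w2')
print(telemetry.get_state()['tcp_pos'],telemetry.get_state()['orientation'],tool([.5289,-.0417,.071]))
for p in ([.5289,-.0417,.064],[.556,-.0247,.068],[.5289,-.0417,.11]): print(proj('w2',p,True))
cv2.imwrite('pics/w2c.png',cv2.resize(im[130:430,180:480,::-1],(600,600),interpolation=3))
E
```

```text
[ 0.52465404 -0.04485444  0.13273431] [ 4.83071899e-04 -2.74756338e-01  9.61513764e-01 -4.57123498e-05] [-5.21578278  0.45657767 61.73888797]
[323.92265034 265.31378484]
[324.0078507  315.79152957]
[325.05531434 295.75245216]
```

View pics/w2c.png

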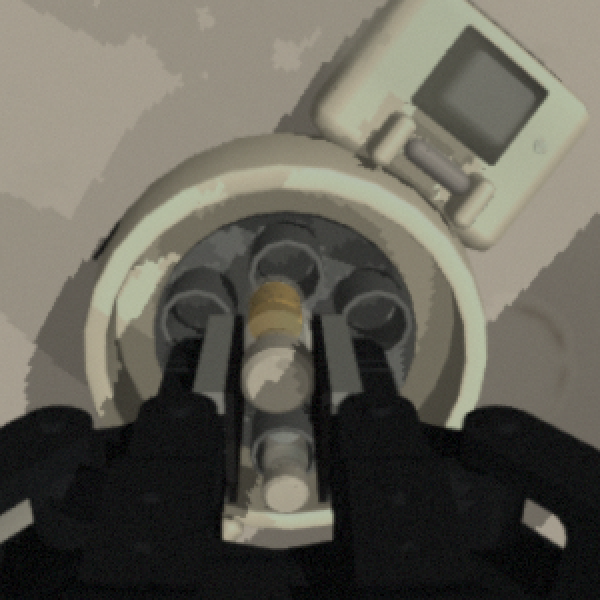

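```bash
python3 - <<'E'
from h import *
d=np.load('pics/w2.npz');im=d['im'];T=d['T']
s=telemetry.get_state();q=s['orientation'];Rm=R.from_quat([q[1],q[2],q[3],q[0]]);t=np.array([0.52465,-0.04485,0.13273])
loc=lambda p:Rm.inv().apply(p-t)*1000
print('cam in tool',Rm.inv().apply(T[:3,3]-t)*1000,(Rm.as_matrix().T@T[:3,:3]).round(3).tolist())
cr=lambda x,y:(180+x/2,130+y/2)
print('cup',loc(onz('w2',*cr(286,266),.064,True)))
print('hubtop?','bal',loc(onz('w2',*cr(287,491),.088,True)))
print('cap',loc(onz('w2',*cr(280,375),t[2]+.016,True)))
print('bottomfar edge',loc(onz('w2',*cr(275,284),t[2]-.028,True)))
E
```

```text
cam in tool [  67.06308154   -2.39751838 -143.7548466 ] [[-0.002, 0.964, 0.267], [1.0, 0.001, 0.002], [0.002, 0.267, -0.964]]
cup [-3.73632375 -0.10675136 68.73344713]
hubtop? bal [-68.78164035   0.17170873  44.79212809]
cap [  2.4488195   -2.11247444 -16.00147441]
bottomfar edge [ 5.18115679 -3.23552013 27.99647355]
```

```bash
python3 - <<'E'
from h import *
d=np.load('pics/w2.npz');im=d['im']
for y in range(260,340,2): print(y,[tuple(int(v) for v in im[y,x]) for x in (312,318,324)])
hsv=cv2.cvtColor(im,cv2.COLOR_RGB2HSV);m=((hsv[...,1]>110)&(hsv[...,0]>8)&(hsv[...,0]<28)&(hsv[...,2]>60)).astype(np.uint8)
m[:250]=0;m[330:]=0;m[:,:290]=0;m[:,350:]=0
ys,xs=np.nonzero(m);print([(y,xs[ys==y].min(),xs[ys==y].max()) for y in np.unique(ys)])
E
```

```text
260 [(51, 51, 48), (67, 65, 62), (53, 54, 52)]
262 [(56, 55, 53), (62, 64, 59), (53, 52, 51)]
264 [(56, 56, 53), (53, 53, 52), (54, 53, 48)]
266 [(53, 52, 51), (55, 56, 53), (52, 56, 51)]
268 [(61, 59, 54), (87, 86, 78), (62, 61, 58)]
270 [(74, 72, 65), (99, 93, 80), (91, 90, 82)]
272 [(99, 87, 62), (117, 99, 61), (107, 98, 79)]
274 [(95, 81, 57), (115, 99, 62), (128, 108, 71)]
276 [(94, 80, 54), (118, 100, 64), (127, 109, 69)]
278 [(101, 87, 56), (120, 101, 63), (127, 109, 69)]
280 [(95, 80, 51), (135, 112, 69), (131, 112, 70)]
282 [(103, 87, 55), (109, 93, 60), (135, 113, 71)]
284 [(104, 89, 57), (110, 94, 63), (116, 100, 67)]
286 [(120, 104, 72), (132, 118, 83), (127, 116, 82)]
288 [(128, 112, 78), (134, 121, 85), (133, 125, 87)]
290 [(133, 116, 81), (133, 119, 83), (133, 124, 85)]
292 [(130, 114, 79), (132, 120, 84), (130, 122, 85)]
294 [(127, 112, 81), (117, 105, 74), (131, 121, 85)]
296 [(106, 93, 68), (107, 100, 79), (125, 115, 88)]
298 [(96, 90, 76), (105, 102, 90), (120, 113, 96)]
300 [(92, 90, 80), (109, 104, 92), (113, 111, 96)]
302 [(95, 93, 81), (109, 105, 94), (115, 110
[... 1118 characters left out ...]
int64(275), np.int64(309), np.int64(326)), (np.int64(276), np.int64(310), np.int64(327)), (np.int64(277), np.int64(309), np.int64(327)), (np.int64(278), np.int64(309), np.int64(327)), (np.int64(279), np.int64(306), np.int64(326)), (np.int64(280), np.int64(309), np.int64(327)), (np.int64(281), np.int64(306), np.int64(328)), (np.int64(282), np.int64(306), np.int64(328)), (np.int64(283), np.int64(306), np.int64(328)), (np.int64(284), np.int64(306), np.int64(328)), (np.int64(285), np.int64(305), np.int64(312)), (np.int64(286), np.int64(305), np.int64(310)), (np.int64(287), np.int64(305), np.int64(330)), (np.int64(288), np.int64(305), np.int64(330)), (np.int64(289), np.int64(305), np.int64(305))]
```

>>> step_arm(moves=[[[-3,2.5,15],[0,0,0],0],[[-3,2.5,33],[0,0,0],0],[[-3,2.5,33],[0,0,0],0],[[-3,2.5,33],[0,0,0],0]])

```text
clock: 3.42
tcp_pos: [0.524, -0.0379, 0.0989]
orientation: [-0.001, -0.277, 0.961, 0.001]
wrist_force: [-1.2, 0.2, -0.2]
finger_gap: 0.0139
grip_force: 29.4
```

```bash
python3 - <<'E'
from h import *
im=snap('wrist','w3'); s=telemetry.get_state();print(s['tcp_pos'],s['wrist_force'],s['finger_gap'],tool([.5289,-.0417,.071]))
a=cv2.resize(im[220:350,260:390,::-1],(560,560),interpolation=3)
sc=snap('scene','s3');b=cv2.resize(sc[200:280,280:360,::-1],(240,240),interpolation=3)
o=np.zeros((560,800,3),np.uint8);o[:,:560]=a;o[:240,560:]=b;cv2.imwrite('pics/w3c.png',o)
E
```

```text
[ 0.52487422 -0.03827471  0.09973469] [ 0.0875559   0.46301029 -0.12775481] 0.014092603045148595 [-1.59054076 -5.06428443 28.73056145]
```

View pics/w3c.png

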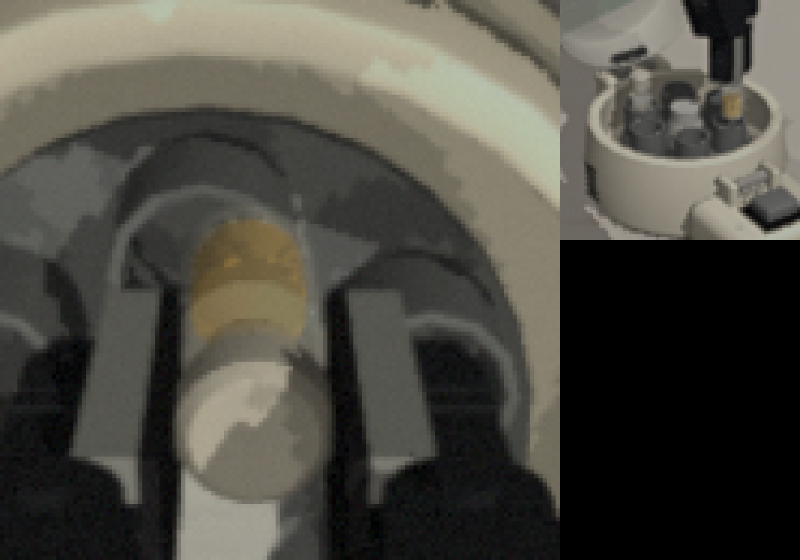

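The crop shows the cup rim centred near (210,277) and the vial bottom centred near (250,260). The vial is about 5 mm off in y and 2 mm in x, so I'll correct laterally first.

>>> step_arm(moves=[[[-1.8,-4.9,0],[0,0,0],0],[[-1.8,-4.9,0],[0,0,0],0],[[-1.8,-4.9,0],[0,0,0],0],[[-1.8,-4.9,0],[0,0,0],0]])

```text
clock: 3.85
tcp_pos: [0.5298, -0.0429, 0.0997]
orientation: [0.0, -0.276, 0.961, -0.0]
wrist_force: [-0.1, 0.3, -0.0]
finger_gap: 0.0137
grip_force: 29.4
```

```bash
python3 - <<'E'
from h import *
for i in range(3):
    im=snap('wrist','w4'); s=telemetry.get_state();print(s['clock'],s['tcp_pos'],s['wrist_force'],tool([.5289,-.0417,.071]))
cv2.imwrite('pics/w4c.png',cv2.resize(im[220:350,260:390,::-1],(560,560),interpolation=3))
E
```

```text
3.9 [ 0.52965174 -0.04284556  0.09956043] [ 0.38951192 -0.46405113 -0.27985857] [ 0.03871501  1.37444458 28.56019779]
3.95 [ 0.52956624 -0.04283768  0.09947033] [0.01088652 0.47529752 0.08738252] [-0.03348906  1.31992101 28.47024103]
4.0 [ 0.52942651 -0.0427884   0.09938056] [ 0.46205872  0.50055027 -0.41743028] [-0.13058488  1.19926272 28.38067044]
```

View pics/w4c.png

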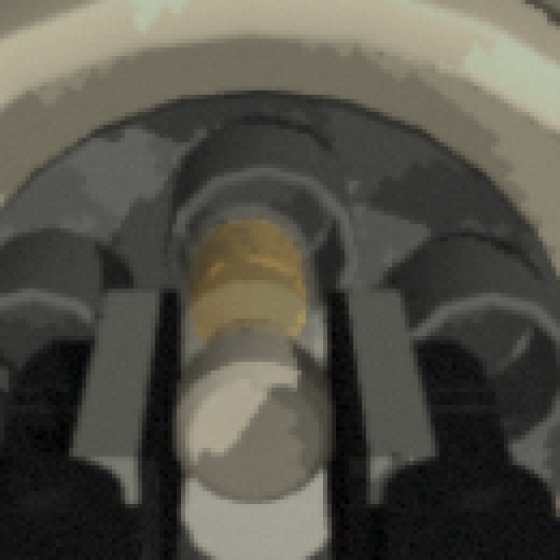

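The crop shows the rim centre near (263,251) and the vial projecting to about (248,247), so about 1.5 mm remains in y. I'll correct it and insert in slow steps.

>>> step_arm(moves=[[[-0.3,1.5,0],[0,0,0],0],[[-0.3,1.5,2],[0,0,0],0],[[-0.3,1.5,5],[0,0,0],0],[[-0.3,1.5,8],[0,0,0],0],[[-0.3,1.5,11],[0,0,0],0],[[-0.3,1.5,14],[0,0,0],0],[[-0.3,1.5,14],[0,0,0],0]])

```text
clock: 4.58
tcp_pos: [0.5286, -0.0412, 0.0844]
orientation: [-0.0, -0.276, 0.961, 0.0]
wrist_force: [1.0, 0.7, -0.2]
finger_gap: 0.0143
grip_force: 29.4
```

>>> step_arm(moves=[[[0,0,3],[0,0,0],0],[[0,0,6],[0,0,0],0],[[0,0,9],[0,0,0],0],[[0,0,11],[0,0,0],0],[[0,0,12],[0,0,0],0],[[0,0,13],[0,0,0],0],[[0,0,13],[0,0,0],0]])

```text
clock: 5.17
tcp_pos: [0.5294, -0.0415, 0.0731]
orientation: [0.001, -0.276, 0.961, -0.0]
wrist_force: [-1.2, -0.1, 5.6]
finger_gap: 0.0141
grip_force: 29.9
```

>>> step_arm(moves=[[[0,0,-1],[0,0,0],34],[[0,0,-1],[0,0,0],34],[[0,0,-1],[0,0,0],34],[[0,0,-10],[0,0,0],34],[[0,0,-30],[0,0,0],34],[[0,0,-55],[0,0,0],20],[[0,0,-55],[0,0,0],0],[[0,0,-55],[0,0,0],0]])

```text
clock: 5.83
tcp_pos: [0.5304, -0.0416, 0.1292]
orientation: [0.002, -0.276, 0.961, -0.001]
wrist_force: [-0.3, 0.1, -0.8]
finger_gap: 0.0004
grip_force: 0.0
```

```bash
python3 - <<'E'
from h import *
im=snap('wrist','w5'); s=telemetry.get_state();print(s['tcp_pos'],s['finger_gap'],tool([.5289,-.0417,.088]))
print(proj('w5',[.5289,-.0417,.088],True))
cv2.imwrite('pics/w5c.png',cv2.resize(im[220:400,220:430,::-1],(700,600),interpolation=3))
E
```

```text
[ 0.52938895 -0.04143522  0.12797199] -4.997561357859264e-05 [ 0.59925358  0.07507288 39.97129283]
[320.77986721 270.05491995]
```

View pics/w5c.png

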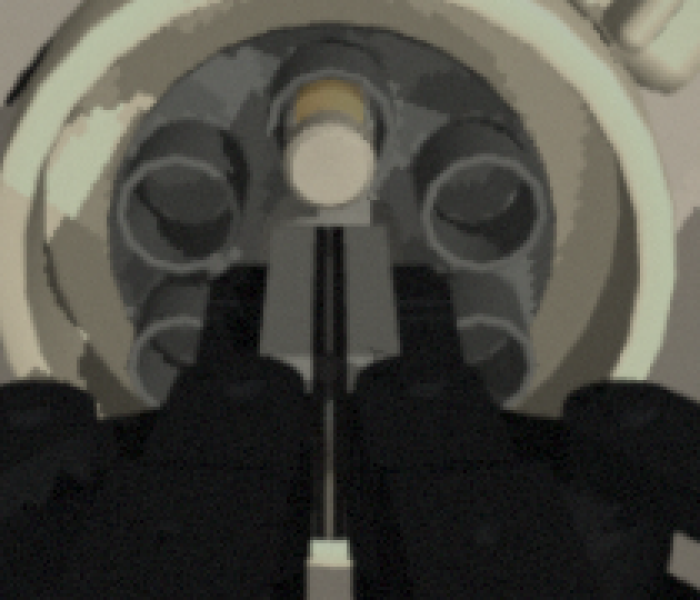

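The vial stands in the cup, with its cap at (319,269.5) against a predicted (321,270) for a seated one. A light press on the cap will confirm that it is seated.

>>> step_arm(moves=[[[0,0,25],[0,0,0],0],[[0,0,34],[0,0,0],0],[[0,0,37],[0,0,0],0],[[0,0,39],[0,0,0],0],[[0,0,40.5],[0,0,0],0],[[0,0,42],[0,0,0],0],[[0,0,42],[0,0,0],0]])

```text
clock: 6.47
tcp_pos: [0.5303, -0.042, 0.0876]
orientation: [0.001, -0.276, 0.961, -0.001]
wrist_force: [-3.0, 0.2, 12.7]
finger_gap: 0.0003
grip_force: 6.2
```

>>> step_arm(moves=[[[0,0,-40],[0,0,0],0],[[0,0,-80],[0,0,0.12],0],[[0,0,-120],[0,0,0.24],0],[[0,0,-160],[0,0,0.36],0],[[0,0,-172],[0,0,0.48],0],[[0,0,-172],[0,0,0.6],0],[[0,0,-172],[0,0,0.646],0],[[0,0,-172],[0,0,0.646],0]])

```text
clock: 7.13
tcp_pos: [0.5289, -0.0413, 0.2578]
orientation: [0.0, 0.043, 0.999, 0.0]
wrist_force: [-0.2, 0.1, 0.0]
finger_gap: 0.0002
grip_force: 0.0
```

```bash
python3 - <<'E'
from h import *
im=snap('wrist','w6');s=telemetry.get_state();print(s['tcp_pos'],s['orientation'],s['joint_pos'])
c=np.array([.556,-.0247]);a=np.array([np.cos(np.radians(-4.9)),np.sin(np.radians(-4.9))])
for d,z in ((.168,.25),(.168,.165)): print(np.r_[c+d*a,z],tool(np.r_[c+d*a,z]))
E
```

```text
[ 0.52875017 -0.04129617  0.25736458] [-1.98274426e-04  4.22703384e-02  9.99106186e-01  8.54882606e-05] [-2.29415979e-01  2.20225574e-01 -1.43740067e-02  1.33661818e+00
  9.42165096e-05 -1.44850124e-01]
[ 0.72338601 -0.03905004  0.25      ] [-193.75352879   18.67690696    7.28929163]
[ 0.72338601 -0.03905004  0.165     ] [-193.78781963   18.66381174   92.28928371]
```

>>> step_arm(moves=[[[-40,6,0],[0,0,0],0],[[-80,12,0],[0,0,0],0],[[-120,19,0],[0,0,0],0],[[-160,19,0],[0,0,0],0],[[-194,19,0],[0,0,0],0],[[-194,19,0],[0,0,0],0],[[-194,19,0],[0,0,0],0]])

```text
clock: 7.77
tcp_pos: [0.7248, -0.0392, 0.2524]
orientation: [-0.003, 0.042, 0.999, 0.0]
wrist_force: [-0.3, -0.7, -0.3]
finger_gap: 0.0002
grip_force: 0.0
```

```bash
python3 - <<'E'
from h import *
im=snap('scene','s7');s=telemetry.get_state();print(s['tcp_pos'],s['orientation'],s['wrist_force'])
c=np.array([.556,-.0247]);a=np.array([np.cos(np.radians(-4.9)),np.sin(np.radians(-4.9))])
print(tool(np.r_[c+.168*a,.165]))
cv2.imwrite('pics/s7c.png',cv2.resize(im[80:320,220:480,::-1],(650,600),interpolation=3))
E
```

```text
[ 0.72359272 -0.03901028  0.25448302] [-2.22007797e-03  4.23291791e-02  9.99101198e-01  3.27324631e-04] [-0.85112469  0.07877575  0.39853686]
[-0.19683364 -0.09881098 89.48299983]
```

View pics/s7c.png

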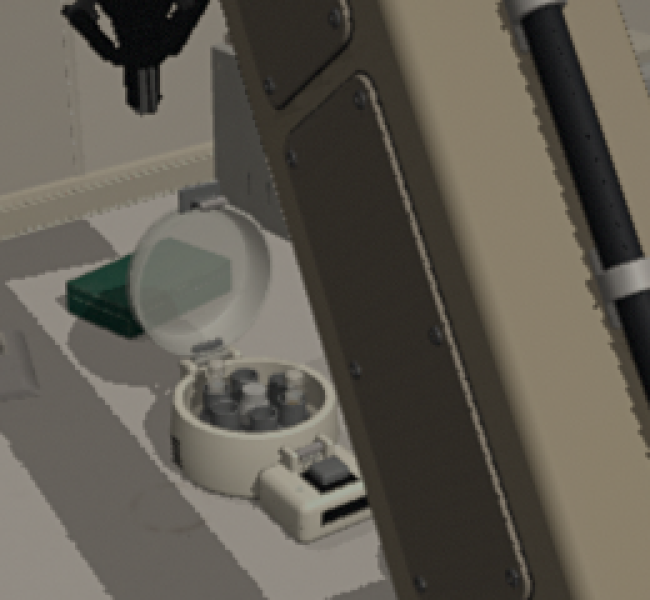

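The view shows the vial standing in the front-right cup next to the balance vial, and the closed fingers high behind the open lid. I'll go down behind the lid and start the sweep.

>>> step_arm(moves=[[[0,0,35],[0,0,0],0],[[0,0,70],[0,0,0],0],[[0,0,89],[0,0,0],0],[[10,0,89],[0,0,0],0],[[25,0,89],[0,0,0],0],[[40,0,89],[0,0,0],0],[[55,0,89],[0,0,0],0],[[70,0,87],[0,0,0],0]])

```text
clock: 8.48
tcp_pos: [0.6515, -0.0327, 0.1719]
orientation: [0.001, 0.042, 0.999, -0.0]
wrist_force: [-0.1, 0.5, 0.8]
finger_gap: 0.0001
grip_force: 0.2
```

```bash
cat >> h.py <<'E'
def sz():
    s=telemetry.get_state();c=np.array([.556,-.0247]);a=np.array([np.cos(np.radians(-4.9)),np.sin(np.radians(-4.9))])
    d=s['tcp_pos'][:2]-c;print('s',(d@a*1000-70).round(1),'lat',(a[0]*d[1]-a[1]*d[0])*1000,'z',s['tcp_pos'][2]*1000,s['wrist_force'],s['clock'])
E
python3 -c "
from h import *
sz()"
```

```text
s 25.9 lat 0.18409091851077397 z 171.89252035173206 [-0.11279578  0.50010728  0.80275549] 8.4833
```

>>> step_arm(moves=[[[24,0,-2],[0,0,0],0],[[41,0,0],[0,0,0],0],[[57,0,5],[0,0,0],0],[[72,0,12],[0,0,0],0],[[86,0,22],[0,0,0],0],[[98,0,33],[0,0,0],0],[[109,0,45],[0,0,0],0],[[109,0,45],[0,0,0],0]])

```text
clock: 9.15
tcp_pos: [0.5403, -0.0228, 0.1249]
orientation: [-0.002, 0.043, 0.999, 0.0]
wrist_force: [-1.3, 0.0, 0.5]
finger_gap: -0.0002
grip_force: 0.2
```

```bash
python3 -c "
from h import *
sz()
A=snap('scene','s8');B=np.load('pics/s7.npz')['im']
d=np.abs(A.astype(int)-B).sum(2)
# lid tab zone & lid disc in s7 (full px)
print('old lid region change',(d[160:220,275:325]>40).mean(),(d[225:255,300:350]>40).mean())
im=snap('top','t8')
"
```

```text
s -85.8 lat 0.6043809246038466 z 124.86737587940642 [-1.30559923  0.03947253  0.47773408] 9.15
old lid region change 0.8246666666666667 0.442
```

>>> step_arm(moves=[[[7,0,10],[0,0,0],0],[[12,0,18],[0,0,0],0],[[17,0,23],[0,0,0],0],[[19,0,25],[0,0,0],0],[[20,0,27],[0,0,0],0],[[20,0,28],[0,0,0],0],[[20,0,29],[0,0,0],0],[[20,0,29],[0,0,0],0]])

```text
clock: 9.92
tcp_pos: [0.5253, -0.0219, 0.0965]
orientation: [-0.0, 0.043, 0.999, 0.0]
wrist_force: [-0.1, 0.0, 4.7]
finger_gap: -0.0001
grip_force: 2.2
```

```bash
python3 -c "
from h import *
sz()"
```

```text
s -100.8 lat 0.15586592638735552 z 96.4912287494178 [-1.11680465e-01  4.24909171e-03  4.70481986e+00] 9.9167
```

>>> step_arm(moves=[[[4,0,0.7],[0,0,0],0],[[5,0,1.4],[0,0,0],0],[[5,0,2],[0,0,0],0],[[5,0,2.5],[0,0,0],0],[[5,0,2.5],[0,0,0],0]])

```text
clock: 10.33
tcp_pos: [0.5231, -0.0219, 0.0963]
orientation: [0.003, 0.043, 0.999, -0.0]
wrist_force: [1.3, 0.2, 13.9]
finger_gap: -0.0001
grip_force: 7.1
```

```bash
python3 -c "
from h import *
sz()"
```

```text
s -103.0 lat -0.004840959407896757 z 96.31419633665328 [ 1.26772514  0.22464357 13.88943723] 10.3333
```

>>> step_arm(moves=[[[0,0,1],[0,0,0],0],[[0,0,1],[0,0,0],0],[[0,0,0],[0,0,0],0],[[0,0,-10],[0,0,0],0],[[0,0,-40],[0,0,0],0],[[0,0,-60],[0,0,0],0],[[0,0,-60],[0,0,0],0],[[0,0,-60],[0,0,0],0]])

```text
clock: 11.0
tcp_pos: [0.521, -0.0216, 0.1547]
orientation: [0.001, 0.043, 0.999, -0.0]
wrist_force: [0.6, -0.7, -0.4]
finger_gap: 0.0001
grip_force: 0.0
```

```bash
python3 -c "
from h import *
im=snap('wrist','w9');sz()
c=np.array([.556,-.0247]);a=np.array([np.cos(np.radians(-4.9)),np.sin(np.radians(-4.9))])
for h in (0,.05,.1,.2):
  # tab front edge at s=-154mm from hinge, z about 80-97
  t=lambda r,zz:np.r_[c+a*(.07-r*np.cos(h)+zz*np.sin(h)),.064+r*np.sin(h)+zz*np.cos(h)]
  print(h,proj('w9',t(.154,.0),True).round(1),proj('w9',t(.132,.0),True).round(1))
u=int(proj('w9',t(.154,0),True)[0])
for y in range(120,300,3): print(y,im[y,u].tolist(),end=' ')
"
```

```text
s -106.0 lat 0.1440442101077054 z 153.53531535552452 [ 0.21465412 -0.63243066  0.3636735 ] 11.05
0 [318.3 171.7] [318.3 206. ]
0.05 [318.3 172.9] [318.3 208.1]
0.1 [318.3 175. ] [318.3 210.8]
0.2 [318.3 181.5] [318.3 218.3]
120 [75, 74, 67] 123 [74, 74, 67] 126 [101, 101, 95] 129 [104, 103, 97] 132 [102, 102, 96] 135 [98, 99, 94] 138 [98, 98, 92] 141 [95, 94, 89] 144 [94, 94, 87] 147 [95, 93, 89] 150 [90, 92, 85] 153 [78, 78, 75] 156 [39, 41, 39] 159 [21, 21, 19] 162 [21, 21, 19] 165 [109, 106, 91] 168 [112, 107, 93] 171 [105, 102, 88] 174 [103, 100, 92] 177 [91, 92, 87] 180 [96, 95, 91] 183 [92, 92, 88] 186 [91, 91, 89] 189 [91, 93, 86] 192 [92, 91, 87] 195 [92, 93, 87] 198 [93, 92, 87] 201 [89, 91, 86] 204 [83, 85, 79] 207 [110, 108, 100] 210 [118, 116, 104] 213 [129, 128, 111] 216 [137, 131, 118] 219 [140, 137, 123] 222 [145, 142, 125] 225 [140, 145, 130] 228 [141, 145, 131] 231 [141, 143, 131] 234 [140, 139, 127] 237 [139, 137, 124] 240 [138, 136, 123] 243 [134, 133, 120] 246 [133, 132, 120] 249 [134, 131, 119] 252 [137, 136, 122] 255 [136, 134, 121] 258 [138, 135, 122] 261 [140, 138, 123] 264 [136, 136, 121] 267 [136, 136, 123] 270 [136, 135, 123] 273 [139, 138, 122] 276 [136, 137, 121] 279 [141, 138, 125] 282 [135, 133, 120] 285 [135, 132, 120] 288 [34, 31, 30] 291 [16, 14, 16] 294 [19, 15, 18] 297 [11, 16, 12]
```

```bash
python3 -c "
from h import *
c=np.array([.556,-.0247]);a=np.array([np.cos(np.radians(-4.9)),np.sin(np.radians(-4.9))])
for r in (.187,.165): print('key edge',proj('w9',np.r_[c+a*(.07-r),.052],True).round(1))
im=np.load('pics/w9.npz')['im'];print('cols@140',[(x,int(im[140,x].sum())) for x in range(270,372,4)])
print('rows',[(y,int(im[y,318].sum())) for y in range(116,176,2)])
print(tool(np.r_[c-a*.109,.075]))
"
```

```text
key edge [318.3 120.5]
key edge [318.3 153.7]
cols@140 [(270, 499), (274, 516), (278, 518), (282, 516), (286, 522), (290, 518), (294, 55), (298, 71), (302, 258), (306, 279), (310, 284), (314, 279), (318, 285), (322, 282), (326, 293), (330, 300), (334, 296), (338, 228), (342, 228), (346, 477), (350, 487), (354, 480), (358, 468), (362, 481), (366, 481), (370, 441)]
rows [(116, 434), (118, 235), (120, 216), (122, 217), (124, 277), (126, 297), (128, 306), (130, 300), (132, 300), (134, 299), (136, 285), (138, 288), (140, 285), (142, 282), (144, 275), (146, 276), (148, 270), (150, 267), (152, 260), (154, 192), (156, 119), (158, 53), (160, 58), (162, 61), (164, 279), (166, 310), (168, 312), (170, 306), (172, 297), (174, 295)]
[72.98568441 -0.17664741 78.59128755]
```

Key and tab edges match the shut geometry within about 1 px, with the tab at rows 173–205 against a predicted 172–206. So the catch is holding the lid. Next is the key.

>>> step_arm(moves=[[[37,0,0],[0,0,0],0],[[73,0,0],[0,0,0],0],[[73,0,10],[0,0,0],0],[[73,0,45],[0,0,0],0],[[73,0,75],[0,0,0],0],[[73,0,90],[0,0,0],0],[[73,0,90],[0,0,0],0],[[73,0,90],[0,0,0],0]])

```text
clock: 11.72
tcp_pos: [0.4459, -0.0149, 0.0623]
orientation: [-0.002, 0.043, 0.999, 0.0]
wrist_force: [0.3, 0.0, 0.0]
finger_gap: 0.0001
grip_force: 0.0
```

```bash
python3 -c "
from h import *
snap('scene','s10')
sz()"
```

```text
s -179.2 lat 0.2217668083203915 z 63.47300523315486 [-0.24081266 -0.36592733  0.11474796] 11.7667
```

>>> step_arm(moves=[[[0,0,6],[0,0,0],0],[[0,0,10],[0,0,0],0],[[0,0,13],[0,0,0],0],[[0,0,15],[0,0,0],0],[[0,0,16.5],[0,0,0],0],[[0,0,17.5],[0,0,0],0],[[0,0,17.5],[0,0,0],0]])

```text
clock: 12.35
tcp_pos: [0.4486, -0.0154, 0.0471]
orientation: [0.001, 0.043, 0.999, -0.0]
wrist_force: [-0.2, -0.2, 5.2]
finger_gap: 0.0001
grip_force: 2.9
```

```bash
python3 -c "
from h import *
snap('scene','s11')
sz()"
```

```text
s -177.8 lat 0.07466681641410226 z 47.03888967569203 [0.10207611 0.73364196 5.62038655] 12.4
```

>>> step_arm(moves=[[[0,0,0.6],[0,0,0],0],[[0,0,1.2],[0,0,0],0],[[0,0,1.8],[0,0,0],0],[[0,0,1.8],[0,0,0],0],[[0,0,1.8],[0,0,0],0],[[0,0,1.8],[0,0,0],0]])

```text
clock: 12.9
tcp_pos: [0.4487, -0.0154, 0.0468]
orientation: [0.001, 0.043, 0.999, -0.0]
wrist_force: [-5.0, 0.4, 22.9]
finger_gap: -0.0002
grip_force: 11.1
```

```bash
python3 -c "
from h import *
snap('scene','s12')
sz();snap('wrist','w12');sz()
im=np.load('pics/w12.npz')['im']
c=np.array([.556,-.0247]);a=np.array([np.cos(np.radians(-4.9)),np.sin(np.radians(-4.9))])
for h in (0,.07,.12):
  t=lambda r,zz:np.r_[c+a*(.07-r*np.cos(h)+zz*np.sin(h)),.064+r*np.sin(h)+zz*np.cos(h)]
  print(h,proj('w12',t(.154,.0),True).round(1),proj('w12',t(.132,.0),True).round(1))
"
```

```text
s -177.7 lat 0.04343666321729965 z 46.783066614809115 [-5.97294875  1.40629991 22.11333915] 12.95
s -177.7 lat 0.0641019101294462 z 46.80235001060678 [-5.68876047  0.68668142 22.20993256] 13.0
0 [318.3 374.4] [318.3 413.7]
0.07 [318.2 391. ] [318.3 428.3]
0.12 [318.2 405. ] [318.3 440.1]
```

>>> step_arm(moves=[[[0,0,-0.6],[0,0,0],0],[[0,0,-0.6],[0,0,0],0],[[0,0,-0.6],[0,0,0],0]])

```text
clock: 13.25
tcp_pos: [0.4486, -0.0154, 0.0469]
orientation: [0.001, 0.043, 0.999, -0.0]
wrist_force: [-3.5, 0.9, 16.7]
finger_gap: -0.0003
grip_force: 8.4
```

```bash
python3 -c "
from h import *
print(env.hand_in())"
```

```text
the job is handed in; nothing more can be done
None
```

I handed the job in with the tall vial seated opposite the balance vial, the lid shut and apparently held by its catch, and the short-spin key held fully down at about 17 N (about 23 N at its peak); the verdict has not come back, and I did not re-check the bystanders at the end.

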